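# Tamp a steel reference disc into its spring-loaded holder

### The job

Lay the steel reference disc flat on the sprung platform of the round aluminium holder. Then take the tamper from its dock and with it press the disc squarely down, past the three brass latches, until it bottoms out level on the hidden stop; hold it there a moment with about 20 N, never more than 28 N, and do not press with the fingers. Stand the tamper back upright in its dock and leave the other things alone.

Things in the scene. Friction and masses are not known exactly. Their poses are not given: they have to be found in the camera images.
- specimen: Steel reference disc, 40 mm diameter, 14 mm thick, 0.14 kg, lying flat on the cork pad. On the raised platform its upper 10 mm stand clear above the latch housings: hold it high on the rim. The tamper may press its ground face with 28 N at most. Origin: centre of its underside; z is its axis.
- pad: Round cork pad, 72 mm diameter, 5 mm thick, fixed. Origin: centre of its underside. It and the dock may change places, left and right of the holder.
- holder: Disc holder, fixed: 100 mm flange 6 mm thick, aluminium body 80 mm wide up to z = 29.5 mm with a 45 mm wide well; on its rim three dark latch housings (18 mm wide, 26 to 39 mm from the axis, tops at z = 41 mm) at 90, 210 and 330 degrees round z from x. Deep in the well a brass stop ring, screwed to a depth that differs each time, hidden by the disc. Origin: centre of its underside; z up.
- platform (a joint): Downward travel (m) of the sprung plate (33 mm wide) in the well; its top is 37 mm above the holder's underside at 0. The disc on it meets the stop ring 22 to 29 mm down: there the force climbs steeply, to be felt. Spring: about 4 N at the top, 8 to 10 N just before the stop; the latches add a few N, most at 2 to 7 mm. Pushed off-centre in x, the plate rocks up to 0.1 rad about the holder's y.
- latch_1 (a joint): Outward travel (m, 0 closed, at most 5 mm) of the brass bolt at 90 degrees, sprung inward. The disc pushes aside its sloped upper side; its nose reaches to 18 mm from the axis and snaps back over a disc that has been pressed below it. When the tamper lets go, the platform lifts the disc a little off the stop, against the flat undersides of the three noses.
- latch_2 (a joint): The same for the bolt at 210 degrees.
- latch_3 (a joint): The same for the bolt at 330 degrees.
- reference_plane (a point): Point on the holder's axis at the height of the latch noses' undersides, 30.5 mm above the holder's underside, where the top of a latched disc comes to rest. The stop lies 1.5 to 8.5 mm deeper.
- specimen_top (a point): Centre of the disc's top face, 14 mm above its underside.
- tamper: Tamper, 97 mm tall, 0.22 kg: flat white face of 30 mm diameter, steel neck of 12 mm from 21 to 46 mm, blue square handle 24 x 24 mm from 48 to 96 mm with flats square to its x and y axes. It stands upright in the dock, face down. Origin: centre of the face; z along the handle, away from the face. The face passes the three noses with 3 mm to spare all round.
- tamper_grip (a point): Point on the tamper's axis in the middle of the handle, 74 mm above the face.
- dock: Tamper dock, fixed to the worktop: grey dish 56 mm wide and 14 mm high on a rubber foot of 68 mm, with a round recess 34 mm wide (38 to 42 mm in the top 4 mm), its floor 5 mm above the underside. Origin: centre of the underside.
- tweezers: Bystander: tweezers, 125 mm long, loose.
- timer: Bystander: small white timer, 62 x 66 x 18 mm, loose.
- marker: Bystander: blue marker, 134 mm long, loose.
Things that resemble listed ones, but are neither listed nor needed, are in the scene too. Of the things that look like the tamper, the middle-sized one is meant.

How it is judged:
On the way, in this order (a step that is already met when the one before it is completed fails the run):
1. the disc lies flat on the raised platform, centred within 4 mm and let go (horizontal distance between specimen and holder below 0.004 m and z of specimen in the frame of holder between 0.029 and 0.041 m and angle between specimen's own z axis and vertical below 0.12 rad and contact force between the fingers and specimen below 0.1 N), for 0.2 s.
2. the tamper presses the disc, below all three closed latches and level within 2.3 degrees, onto the stop: 17 to 28 N bear on the holder (contact force between specimen and holder above 17 N and contact force between tamper and specimen above 12 N and z of specimen_top in the frame of reference_plane below -0.0008 m and horizontal distance between specimen and holder below 0.004 m and angle between specimen's own z axis and vertical below 0.04 rad and value of joint each of latch_1, latch_2, latch_3 below 0.001 m), for 0.3 s.
At the end, for the whole second after the job is handed in: The disc sits under all three latches (each within 1 mm of closed), top at the reference plane (at most 0.8 mm above, within 3.5 mm), level within 2.3 degrees; the tamper stands upright (4.6 degrees) on its dock's floor (2.5 mm), centred within 5 mm; all released and at rest (distance between specimen_top and reference_plane below 0.0035 m and z of specimen_top in the frame of reference_plane below 0.0008 m and angle between specimen's own z axis and vertical below 0.04 rad and value of joint each of latch_1, latch_2, latch_3 below 0.001 m and horizontal distance between tamper and dock below 0.005 m and z of tamper in the frame of dock below 0.0075 m and angle between tamper's own z axis and vertical below 0.08 rad and linear speed of each of tamper, specimen below 0.02 m/s); the robot touches nothing.
It fails at once if the disc is pressed with more than 28 N by the tamper (contact force between tamper and specimen above 28 N).
It fails at once if the disc is dropped or rammed into the holder with more than 32 N (contact force between specimen and holder above 32 N).
It fails at once if the disc is pushed down with the fingers (value of joint platform above 0.01 m and contact force between the fingers and specimen above 1 N).
It fails at once if a bystander is moved by more than 15 mm (distance of any of tweezers, timer, marker from where it was at the start of the episode above 0.015 m).
It also fails if it takes over 61 s, if anything falls off the work surface, if the arm or the gripper's body presses on something with over 40 N, if the wrist force passes 120 N, or if a joint passes its speed limit or range.

### The arm

A 6-joint arm with a two-finger parallel gripper is mounted at the origin on a cart in front of the work surface, level with it; the furniture and walls round the work are solid. World frame = base frame: x ahead of the robot, y to its left, z up, the work surface at z = 0. Lengths are in m, angles in rad, forces in N, time in s.
With the tool pointing down it reaches from about 0.275 to 0.825 m from the base axis. Payload 4.9 kg.
Tool frame: the origin (TCP) lies at the very end of the fingers, on their centre line; the grasp point (between the pads) lies 19 mm behind it; z points along the fingers, y is the line along which they close (so a half turn about z gives the same grasp; the last joint's range is limited). The gripper opens to 85 mm and grips with 20 to 120 N. Pads are 22 mm wide; open, the fingers measure 114 mm over their backs; the gripper's body (76 mm by 85 mm) begins 54 mm behind the grasp point. The pads swing forward as they close: fully open they stand 13 mm farther back than shut.
Start: joints at [1.015, 0.326, -0.193, 1.052, 0, 1.437], TCP at [0.225, 0.502, 0.196] pointing down, gripper open.
Joint ranges: [-2.65, 2.65], [-0.97, 1.79], [-1.3, 1.35], [-1.93, 2.1], [-1.47, 1.37], [-3.14, 3.14]. Speed limits (rad/s): [2.57, 2.57, 3.14, 3.14, 3.14, 3.14].

### API

Orientations are given as a unit quaternion [x, y, z, w].
In Python, from workcell import monitor, optics, order gives the robot as it stands.
- The arm moves only by the tool apply_moves, never from a script. Its argument "series" is a list of rows, each a list of 7 numbers: the shift along the tool's x, y, z in mm, then the turn, a rotation vector about the tool's x, y, z in rad, then the opening, from 0 (shut) to 1 (fully open). In form: [[tx, ty, tz, ax, ay, az, jaw], ...]. A call has 1 to 8 rows; each row is the pose to reach, as a shift and turn from the pose commanded when the call began, along the tool's axes at that moment; what a row does not reach only later rows make up. A row lasts 1/8 s, in which the tool goes at most 62.5 mm and 10.7 degrees, less where a joint would pass 70% of its speed; a pose out of reach is approached as far as the arm can. A call with a gripper value outside its range is refused whole. The fingers move at their own pace and stop on an object; "grip_force" is the grip in N (left out, the last holds). Time passes only in rows, so rows that repeat a pose let the fingers close. It gives the time, the measured TCP pose, the force, the opening and the grip force at its end, in the units of the state.
- monitor.observe(): the state, without advancing time (a new reading comes with each control period).
- optics.grab_frame(name): name is "scene" or "side" or "wrist"; returns a dict with "frame" (400x640x3 uint8, red, green, blue), "range_z" (400x640 float32, m along the optical axis (not along the pixel's ray), 0 where there is no reading), "fx", "fy", "cx", "cy" (pixels), "k1" (the pictures are not rectified: a ray, as slopes to the right and down, at radius r is drawn at 1 + k1 r^2 times it, then the intrinsics apply), "extrinsics" (4x4, takes a point from world to camera coordinates). Camera axes: x right, y down, z forward; pixel columns grow to the right and rows downward; lengths in m; the calibration is good to about 2 mm. A picture is of the moment at which its call begins.
- order.job_done(): hands the job in; it is judged then, once.
The state is a dict: "time_s": time; "joints": joint angles; "joint_vel": joint speeds; "joint_efforts": joint torques, N m; "position": TCP position; "tcp_rot": TCP orientation; "wrist_force": force on the tool from outside, world axes, zero at the start; "ft_torque": the same for the moment, N m; "width": finger opening in m; "grasp_force": force on a finger pad.
Only numpy, scipy, OpenCV 4.12 (cv2) and the standard library are available. Lean on these libraries where they do the work, as an engineer would, in place of code of your own. Each camera call takes 0.05 s, during which the arm holds its last target. There are 200 camera calls.

## Working session

There is one attempt and no reset: what is moved stays moved. The work goes in short steps, Python scripts to look and compute and a tool call to move; the robot and the scene stay as the last step left them, time stands still between calls to the robot, and variables do not carry over. Pictures are saved under pics/ and viewed, at most 10 in all, crops included, and the job is handed in when it is done.

Besides the shell and the picture viewer there is one more tool, called after "Request:" as name(argument=value, ...), one argument or row to a line, values as JSON. apply_moves: Moves the arm, as the interface text tells. Its arguments: {"type":"object","properties":{"series":{"type":"array"},"grip_force":{"type":"number"}},"required":["series"]}

```bash
mkdir -p pics; cat > h.py <<'E'
import numpy as np, cv2
from workcell import monitor, optics, order
def grab(n): return optics.grab_frame(n)
def K(f): return np.array([[f['fx'],0,f['cx']],[0,f['fy'],f['cy']],[0,0,1.]])
def D(f): return np.array([f['k1'],0,0,0,0.])
def rays(f,uv):
    uv=np.asarray(uv,float).reshape(-1,1,2)
    p=cv2.undistortPoints(uv,K(f),D(f)).reshape(-1,2)
    T=np.array(f['extrinsics']); R,t=T[:3,:3],T[:3,3]
    d=np.c_[p,np.ones(len(p))]
    return -R.T@t, d@R, p
def onplane(f,uv,z):
    o,d,_=rays(f,uv); return o+d*((z-o[2])/d[:,2])[:,None]
def cloud(f):
    h,w=f['range_z'].shape
    u,v=np.meshgrid(np.arange(w),np.arange(h))
    o,d,_=rays(f,np.c_[u.ravel(),v.ravel()])
    return (o+d*f['range_z'].ravel()[:,None]).reshape(h,w,3)
def save(f,n): cv2.imwrite('pics/'+n+'.png',f['frame'][:,:,::-1])
E
python3 - <<'E'
from h import *
for n in('scene','side'):
    f=grab(n); save(f,n+'0'); np.savez('/tmp/'+n+'0.npz',**f)
    print(n,-np.array(f['extrinsics'])[:3,:3].T@np.array(f['extrinsics'])[:3,3],f['fx'],f['k1'])
s=monitor.observe();print({k:np.round(v,3) for k,v in s.items()})
a=cv2.imread('pics/scene0.png');b=cv2.imread('pics/side0.png')
E
```

```text
scene [-0.11754713  0.82358752  0.50353357] 456.6755289864878 0.01551677126621344
side [ 0.2219986  -0.38208648  0.65284784] 459.5567126968057 -0.11649348161673469
{'time_s': np.float64(0.1), 'joints': array([ 1.015,  0.327, -0.193,  1.052, -0.   ,  1.437]), 'joint_vel': array([ 0.001, -0.001,  0.004, -0.001, -0.   ,  0.001]), 'joint_efforts': array([ 1.0000e-03, -4.4424e+01,  2.6304e+01,  8.0000e-03, -0.0000e+00,
       -0.0000e+00]), 'position': array([0.225, 0.501, 0.195]), 'tcp_rot': array([ 0.209,  0.978, -0.001, -0.   ]), 'wrist_force': array([ 0.087, -0.588,  0.123]), 'ft_torque': array([ 0.036, -0.024,  0.015]), 'grasp_force': np.float64(0.0), 'width': np.float64(0.085)}
```

View pics/scene0.png

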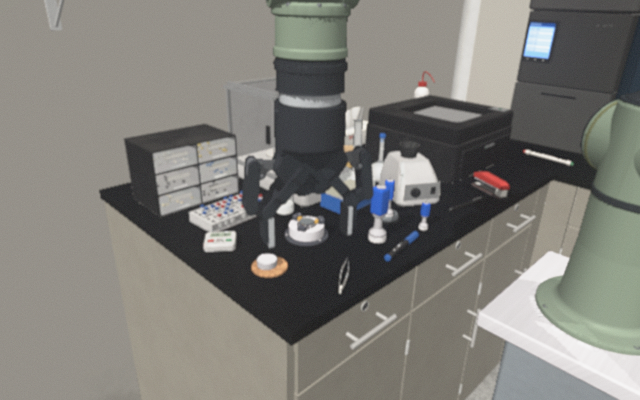

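View pics/side0.png

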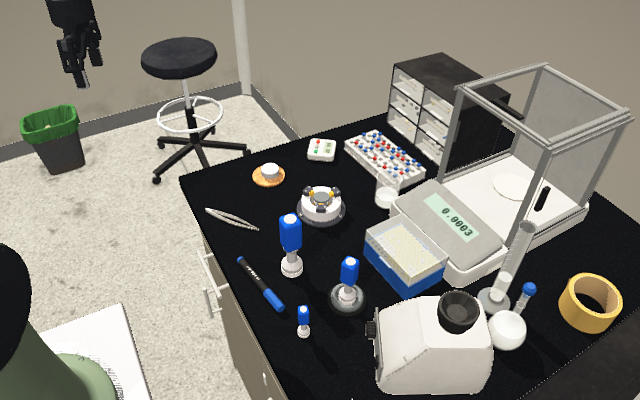

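The side view shows the pad with the disc at (269,173), the holder at (321,202) and the docked middle tamper at (348,285). The large decoy is at (291,250), the small one at (304,320) and the marker at (262,283).

```bash
python3 - <<'E'
from h import *
f=dict(np.load('/tmp/side0.npz'));C=cloud(f);im=f['frame'];hsv=cv2.cvtColor(im,cv2.COLOR_RGB2HSV)
def blobs(name,m,zr,minA=20):
    n,l,s,c=cv2.connectedComponentsWithStats(m.astype(np.uint8))
    for i in range(1,n):
        if s[i,4]>=minA:
            P=C[l==i];print(name,c[i].round(1),s[i,4],'med',np.median(P,0).round(4),'min',np.percentile(P,3,axis=0).round(3),'max',np.percentile(P,97,axis=0).round(3))
reg=np.zeros(im.shape[:2],bool);reg[120:345,190:400]=1
org=(hsv[...,0]<20)&(hsv[...,1]>120)&(hsv[...,2]>120)&reg
blobs('orange',org,0)
blue=(hsv[...,0]>100)&(hsv[...,0]<125)&(hsv[...,1]>130)&(hsv[...,2]>80)&reg
blobs('blue',blue,0)
# heights by roi
def roi(name,u0,u1,v0,v1,z0,z1):
    P=C[v0:v1,u0:u1].reshape(-1,3);P=P[(P[:,2]>z0)&(P[:,2]<z1)&(P[:,0]>0)]
    (c,r)=cv2.minEnclosingCircle(P[:,:2].astype(np.float32));print(name,len(P),np.median(P,0).round(4),'circ',np.round(c,4),round(r,4),P[:,2].max().round(4))
roi('disc',245,295,155,192,.014,.03)
roi('pad',245,295,155,192,.002,.009)
roi('holderTop',290,352,175,230,.022,.034)
roi('latchtops',290,352,175,230,.037,.046)
roi('flange',290,352,175,230,.003,.009)
roi('dockrim',326,372,265,320,.010,.0175)
roi('tampertop',335,365,250,285,.085,.115)
roi('tampHandle',335,365,250,290,.05,.11)
big=cv2.resize(im[140:340,190:400],None,fx=3.8,fy=3,interpolation=cv2.INTER_CUBIC)[:,:,::-1]
big=cv2.resize(im[150:340,200:400],None,fx=3.1,fy=3.1,interpolation=cv2.INTER_CUBIC)[:,:,::-1]
cv2.imwrite('pics/side0c.png',big[:590])
E
```

```text
orange [256.7 169. ] 20 med [0.4964 0.3683 0.0063] min [0.486 0.362 0.002] max [0.506 0.379 0.009]
orange [272.6 179.2] 189 med [0.5133 0.3181 0.0056] min [0.478 0.305 0.001] max [0.545 0.347 0.008]
orange [259.3 175.4] 25 med [0.492  0.3463 0.0061] min [0.487 0.33  0.004] max [0.498 0.357 0.008]
blue [290.2 233.6] 659 med [0.4342 0.0722 0.1069] min [0.425 0.069 0.071] max [0.453 0.098 0.129]
blue [381.9 267.4] 583 med [ 5.739e-01 -5.000e-04  2.000e-02] min [ 0.571 -0.047  0.002] max [0.576 0.05  0.039]
blue [349.  272.1] 396 med [ 0.4859 -0.0243  0.0859] min [ 0.479 -0.031  0.049] max [0.506 0.001 0.102]
blue [239.2 258.1] 24 med [0.3642 0.1431 0.0127] min [0.36  0.14  0.001] max [0.371 0.157 0.015]
blue [273.4 299.7] 262 med [0.38   0.0339 0.014 ] min [0.372 0.014 0.001] max [0.391 0.057 0.017]
blue [302.8 315.8] 173 med [ 0.3962 -0.0434  0.0555] min [ 0.39  -0.046  0.001] max [0.418 0.008 0.068]
disc 198 [0.5154 0.3389 0.02  ] circ [0.5166 0.3437] 0.0219 0.0235
pad 645 [0.5052 0.3332 0.0044] circ [0.5164 0.3497] 0.083 0.0088
holderTop 559 [0.558  0.1823 0.0301] circ [0.5611 0.193 ] 0.0414 0.0339
latchtops 343 [0.5541 0.1931 0.0398] circ [0.5603 0.1937] 0.0409 0.0447
flange 482 [0.5474 0.1715 0.0066] circ [0.5846 0.214 ] 0.0907 0.009
dockrim 397 [ 0.4867 -0.0243  0.0137] circ [ 0.492  -0.0175] 0.0276 0.0174
tampertop 278 [ 0.4893 -0.0211  0.1001] circ [ 0.4917 -0.018 ] 0.0144 0.1049
tampHandle 472 [ 0.4872 -0.0229  0.0903] circ [ 0.4915 -0.0177] 0.0146 0.1049
```

View pics/side0c.png

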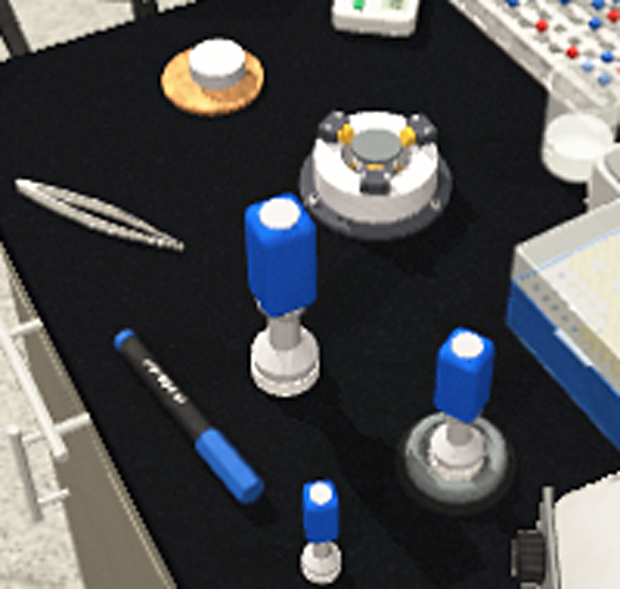

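The crop confirms it: the disc is on the cork at (215,65), the holder at (375,165) has a latch housing at the front (375,182), and the docked tamper is at (465,390). I'm moving above the disc.

Request:
apply_moves(
  series=[
    [-50,-4,10,0,0,0,1],
    [-105,-8,20,0,0,0,1],
    [-160,-12,30,0,0,0,1],
    [-215,-16,40,0,0,0,1],
    [-270,-20,45,0,0,0,1],
    [-330,-24,45,0,0,0,1],
    [-330,-24,45,0,0,0,1],
    [-330,-24,45,0,0,0,1],
  ],
)

```text
time_s: 1.1
position: [0.5158, 0.3445, 0.1503]
tcp_rot: [0.21, 0.978, -0.0, -0.001]
wrist_force: [-0.1, 0.6, 0.1]
width: 0.0851
grasp_force: 0.0
```

```bash
cat >> h.py <<'E'
from scipy.spatial.transform import Rotation as Ro
def delta(p,s=None):
    s=s or monitor.observe(); R=Ro.from_quat(s['tcp_rot']).as_matrix()
    return (R.T@(np.array(p)-s['position'])*1000).round(1)
def fitc(P):
    A=np.c_[2*P[:,:2],np.ones(len(P))];x=np.linalg.lstsq(A,(P[:,:2]**2).sum(1),rcond=None)[0]
    return x[:2],np.sqrt(x[2]+x[0]**2+x[1]**2)
def st():
    s=monitor.observe();R=Ro.from_quat(s['tcp_rot']).as_matrix()
    print('t',s['time_s'].round(2),'p',s['position'].round(4),'y',R[:,1].round(3),'z',R[:,2].round(3),'F',s['wrist_force'].round(1),'w',s['width'].round(4),'g',s['grasp_force'].round(1))
E
python3 - <<'E'
from h import *
st();f=grab('wrist');save(f,'w1');np.savez('/tmp/w1.npz',**f)
T=np.array(f['extrinsics']);print(-T[:3,:3].T@T[:3,3],T[:3,:3].round(2))
C=cloud(f);h=f['frame']
print(C[::100,::128,:].round(3).reshape(-1,3)[:, :].tolist())
E
```

```text
Traceback (most recent call last):
  File "h.py", line 29, in st
    print('t',s['time_s'].round(2),'p',s['position'].round(4),'y',R[:,1].round(3),'z',R[:,2].round(3),'F',s['wrist_force'].round(1),'w',s['width'].round(4),'g',s['grasp_force'].round(1))
              ^^^^^^^^^^^^^^^^^
AttributeError: 'float' object has no attribute 'round'
```

```bash
sed -i "s/s\['time_s'\].round(2)/round(float(s['time_s']),2)/;s/s\['width'\].round(4)/np.round(s['width'],4)/;s/s\['grasp_force'\].round(1)/np.round(s['grasp_force'],1)/;s/ \(s\['[a-z_]*'\]\)\.round/ np.array(\1).round/" h.py
sed -i "s/s=monitor.observe();R=Ro/s={k:np.array(v) for k,v in monitor.observe().items()};R=Ro/" h.py
python3 - <<'E'
from h import *
st();f=grab('wrist');save(f,'w1');np.savez('/tmp/w1.npz',**f)
T=np.array(f['extrinsics']);print((-T[:3,:3].T@T[:3,3]).round(3),T[:3,:3].round(2).tolist())
C=cloud(f);g=cv2.cvtColor(f['frame'],cv2.COLOR_RGB2HSV)
m=(abs(C[...,0]-.5165)<.04)&(abs(C[...,1]-.344)<.04)&(C[...,2]>.013)&(C[...,2]<.025)
print(m.sum(),np.median(C[m],0).round(4),cv2.minEnclosingCircle(C[m][:,:2].astype(np.float32)))
E
```

```text
t 1.1 p [0.5158 0.3445 0.1503] y [ 0.41   0.912 -0.001] z [-0.002 -0.    -1.   ] F [-0.1  0.6  0.1] w 0.0851 g 0.0
[0.457 0.371 0.328] [[0.41, 0.91, -0.0], [0.88, -0.4, 0.26], [0.23, -0.11, -0.97]]
1195 [0.5157 0.3434 0.0189] ((0.5162755250930786, 0.3429374396800995), 0.020127946510910988)
```

View pics/w1.png

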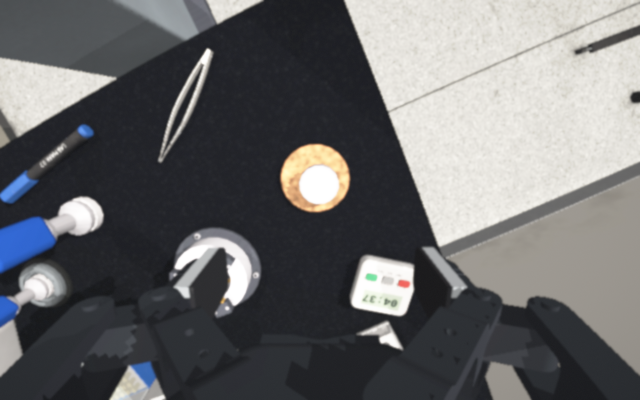

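The disc shows at (319,184) on the cork at (315,178). The timer is at (383,285), near the right finger, so I'm checking its clearance.

```bash
python3 - <<'E'
from h import *
f=dict(np.load('/tmp/w1.npz'));C=cloud(f)
P=C[250:318,345:412].reshape(-1,3);P=P[(P[:,2]>.008)&(P[:,2]<.026)]
s=monitor.observe();R=Ro.from_quat(s['tcp_rot']).as_matrix()
d=(P-[.5162,.343,0])@R
print('timer in tool xy rel disc',len(P),np.percentile(d,[2,98],axis=0).round(3))
Q=C.reshape(-1,3);e=(Q-s['position'])@R;m=(abs(e[:,0])<.02)&(abs(e[:,1])<.07)&(e[:,2]>-.06)&(e[:,2]<.03)
print('finger tips',np.percentile(e[m],[0.5,50,99,99.8],axis=0).round(3))
print(delta([.5162,.343,.012]))
E
```

```text
timer in tool xy rel disc 2805 [[-0.151  0.04  -0.018]
 [-0.087  0.102 -0.01 ]]
finger tips [[-0.012 -0.055 -0.06 ]
 [ 0.003  0.042 -0.055]
 [ 0.01   0.055 -0.048]
 [ 0.01   0.056 -0.048]]
[ -1.9  -1.3 138.5]
```

Request:
apply_moves(
  series=[
    [-2,-1,40,0,0,0,0.75],
    [-2,-1,80,0,0,0,0.75],
    [-2,-1,115,0,0,0,0.75],
    [-2,-1,135,0,0,0,0.75],
    [-2,-1,140,0,0,0,0.75],
    [-2,-1,140,0,0,0,0.6],
  ],
  grip_force=30,
)

```text
time_s: 1.9
position: [0.5172, 0.3438, 0.0114]
tcp_rot: [0.209, 0.978, 0.0, 0.0]
wrist_force: [0.0, 0.2, -0.2]
width: 0.052
grasp_force: 0.0
```

Request:
apply_moves(
  series=[
    [0,0,0,0,0,0,0.45],
    [0,0,0,0,0,0,0.35],
    [0,0,0,0,0,0,0.35],
    [0,0,0,0,0,0,0.35],
  ],
)

```text
time_s: 2.4
position: [0.518, 0.343, 0.0112]
tcp_rot: [0.209, 0.978, 0.0, 0.0]
wrist_force: [-0.1, -0.9, 0.0]
width: 0.0301
grasp_force: 0.0
```

```bash
python3 -c "
from h import *
st()"
```

```text
t 2.4 p [0.518  0.343  0.0112] y [0.41  0.912 0.   ] z [ 0.  0. -1.] F [-0.1 -0.9  0. ] w 0.0301 g 0.0
```

The fingers closed to 30 mm without contact, so the tips must sit farther back than I assumed. I'll open them and check that the disc hasn't moved.

```bash
python3 - <<'E'
from h import *
f=grab('wrist');save(f,'w2')
C=cloud(f)
s=monitor.observe();R=Ro.from_quat(s['tcp_rot']).as_matrix()
m=(abs(C[...,0]-.5165)<.04)&(abs(C[...,1]-.344)<.04)&(C[...,2]>.013)&(C[...,2]<.022)
print(m.sum(),np.median(C[m],0).round(4),cv2.minEnclosingCircle(C[m][:,:2].astype(np.float32)))
print('along x-tool row z profile')
e=(C.reshape(-1,3)-s['position'])@R
for y0 in(-.03,-.025,-.02,.02,.025,.03,.035):
    k=(abs(e[:,1]-y0)<.003)&(abs(e[:,0])<.015)&(e[:,2]<.02)
    print(y0,k.sum(),np.percentile(e[k,2],[5,50,95]).round(4) if k.sum() else '')
E
```

```text
3494 [0.5151 0.3436 0.0189] ((0.5164034962654114, 0.3428407907485962), 0.0201712753623724)
along x-tool row z profile
-0.03 1129 [-0.1284 -0.0837  0.007 ]
-0.025 1603 [-0.1285 -0.0849  0.0067]
-0.02 1168 [-0.0922 -0.0708  0.0066]
0.02 1221 [-0.0913 -0.0685  0.0067]
0.025 1588 [-0.1287 -0.085   0.0069]
0.03 1097 [-0.1285 -0.0846  0.0117]
0.035 1931 [-0.0932 -0.09    0.0118]
```

View pics/w2.png

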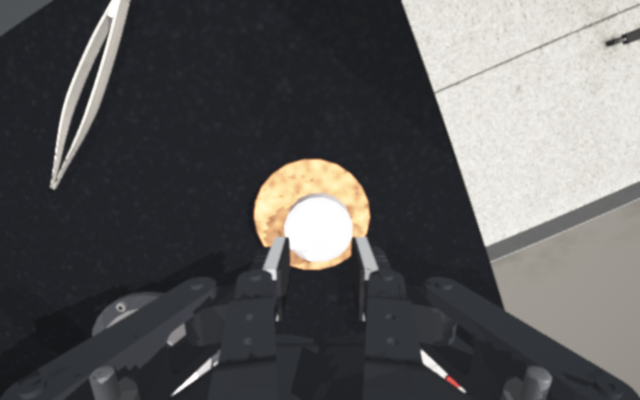

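The tips are above the disc at (280,240) and (362,240), and the disc at (318,228) hasn't moved. I'll measure the tip height from range.

```bash
python3 - <<'E'
from h import *
f=grab('wrist');C=cloud(f)
s=monitor.observe();R=Ro.from_quat(s['tcp_rot']).as_matrix()
E=(C-s['position'])@R
for u in(268,276,282,358,364,370):
    print(u,[E[v,u].round(3).tolist() for v in(230,238,242,250,270,300)])
E
```

```text
268 [[-0.004, -0.033, 0.008], [-0.009, -0.033, 0.007], [-0.012, -0.033, 0.006], [0.006, -0.024, -0.046], [0.01, -0.019, -0.073], [0.016, -0.014, -0.103]]
276 [[-0.004, -0.028, 0.007], [0.011, -0.02, -0.042], [0.01, -0.02, -0.046], [0.01, -0.019, -0.056], [0.01, -0.016, -0.073], [-0.001, -0.016, -0.076]]
282 [[-0.004, -0.024, 0.006], [0.01, -0.018, -0.041], [0.01, -0.017, -0.047], [0.01, -0.016, -0.056], [0.008, -0.015, -0.068], [-0.004, -0.015, -0.071]]
358 [[-0.004, 0.024, 0.007], [0.01, 0.018, -0.042], [0.011, 0.017, -0.048], [0.011, 0.016, -0.056], [0.008, 0.015, -0.068], [-0.004, 0.015, -0.071]]
364 [[-0.003, 0.028, 0.006], [0.01, 0.021, -0.042], [0.01, 0.02, -0.046], [0.01, 0.019, -0.056], [0.01, 0.017, -0.073], [-0.001, 0.017, -0.075]]
370 [[-0.006, 0.032, 0.012], [-0.011, 0.032, 0.011], [-0.014, 0.033, 0.011], [0.01, 0.021, -0.056], [0.011, 0.019, -0.074], [0.016, 0.014, -0.103]]
```

Request:
apply_moves(
  series=[
    [0,0,0,0,0,0,0.75],
    [0,0,0,0,0,0,0.75],
    [0,0,0,0,0,0,0.75],
  ],
)

```text
time_s: 2.88
position: [0.5178, 0.3431, 0.0109]
tcp_rot: [0.209, 0.978, -0.0, -0.0]
wrist_force: [0.3, -0.3, -0.8]
width: 0.064
grasp_force: 0.0
```

```bash
python3 - <<'E'
from h import *
st()
s=monitor.observe();R=Ro.from_quat(s['tcp_rot']).as_matrix()
for n in('side','scene'):
    f=grab(n);C=cloud(f);E=(C-s['position'])@R
    m=(abs(E[...,0])<.016)&(abs(E[...,1])>.024)&(abs(E[...,1])<.06)&(E[...,2]>-.09)&(E[...,2]<-.0)
    print(n,m.sum(),np.percentile(E[m],[1,50,99],axis=0).round(3).tolist())
    for z in np.arange(-.08,.0,.008): print(round(z,3),(m&(abs(E[...,2]-z)<.004)).sum(),end='; ')
    o,_,_=rays(f,[[0,0]]);T=np.array(f['extrinsics'])
    for zt in(0,-.04):
        p=R@np.array([0,.04,zt])+s['position'];q=cv2.projectPoints(p[None],cv2.Rodrigues(T[:3,:3])[0],T[:3,3],K(f),D(f))[0].ravel();print('tip px',zt,q.round(0))
    if n=='side': cv2.imwrite('pics/side2.png',cv2.resize(f['frame'][80:220,200:360],None,fx=3.7,fy=3.7,interpolation=cv2.INTER_CUBIC)[:,:,::-1])
E
```

```text
t 2.88 p [0.5178 0.3431 0.0109] y [ 0.409  0.912 -0.   ] z [-0. -0. -1.] F [ 0.3 -0.3 -0.8] w 0.064 g 0.0
side 128 [[-0.013, -0.047, -0.087], [-0.002, -0.042, -0.061], [0.01, 0.034, -0.042]]
-0.08 3; -0.072 29; -0.064 30; -0.056 34; -0.048 21; -0.04 6; -0.032 0; -0.024 0; -0.016 0; -0.008 0; tip px 0 [270. 160.]
tip px -0.04 [269. 145.]
scene 377 [[-0.006, -0.056, -0.09], [0.01, -0.031, -0.069], [0.015, 0.055, -0.042]]
-0.08 52; -0.072 64; -0.064 62; -0.056 59; -0.048 52; -0.04 9; -0.032 0; -0.024 0; -0.016 0; -0.008 0; tip px 0 [246. 265.]
tip px -0.04 [245. 247.]
```

View pics/side2.png

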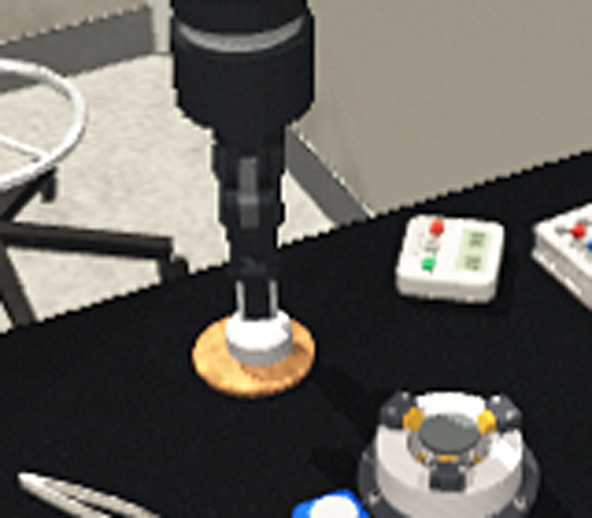

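The picture and all three cameras agree: the fingertips sit about 41 mm above the reported TCP (tip near (255,318), over the disc). I'll go by the measured tip height and lower in stages.

Request:
apply_moves(
  series=[
    [1,-1,12,0,0,0,0.65],
    [1,-1,22,0,0,0,0.6],
    [1,-1,30,0,0,0,0.57],
    [1,-1,30,0,0,0,0.57],
  ],
)

```text
time_s: 3.48
position: [0.5157, 0.3421, -0.0202]
tcp_rot: [0.209, 0.978, -0.001, -0.001]
wrist_force: [0.5, -0.6, 0.5]
width: 0.0488
grasp_force: 0.0
```

```bash
cat >> h.py <<'E'
def tips(n='wrist',f=None):
    s=monitor.observe();R=Ro.from_quat(s['tcp_rot']).as_matrix();f=f or grab(n);C=cloud(f);E=(C-s['position'])@R
    w=s['width']/2
    for sg in(-1,1):
        m=(abs(E[...,0])<.013)&(sg*E[...,1]>w-.002)&(sg*E[...,1]<w+.012)&(E[...,2]>-.07)&(E[...,2]<-.028)
        print(n,sg,m.sum(),'tip zmax tool',np.percentile(E[m][:,2],[90,98,100]).round(4),'world',(s['position'][2]-np.percentile(E[m][:,2],99)).round(4),'inner y',np.percentile(sg*E[m][:,1],[2,50]).round(4)) if m.sum()>3 else print('none')
    return f,E
E
python3 - <<'E'
from h import *
st();tips();tips('scene');tips('side')
E
```

```text
t 3.48 p [ 0.5157  0.3421 -0.0202] y [ 0.409  0.912 -0.002] z [-0.002 -0.001 -1.   ] F [ 0.5 -0.6  0.5] w 0.0488 g 0.0
wrist -1 1292 tip zmax tool [-0.0444 -0.0402 -0.0374] world 0.0188 inner y [0.0239 0.0243]
wrist 1 1270 tip zmax tool [-0.0441 -0.0401 -0.037 ] world 0.0184 inner y [0.0242 0.0246]
scene -1 91 tip zmax tool [-0.0416 -0.0391 -0.0374] world 0.0178 inner y [0.0241 0.0256]
scene 1 78 tip zmax tool [-0.0435 -0.0388 -0.0376] world 0.0189 inner y [0.0243 0.0304]
side -1 71 tip zmax tool [-0.042  -0.0397 -0.0387] world 0.0199 inner y [0.0277 0.0312]
none
```

Request:
apply_moves(
  series=[
    [0,0,3,0,0,0,0.57],
    [0,0,5.5,0,0,0,0.57],
    [0,0,5.5,0,0,0,0.5],
    [0,0,5.5,0,0,0,0.4],
    [0,0,5.5,0,0,0,0.35],
    [0,0,5.5,0,0,0,0.35],
  ],
)

```text
time_s: 4.38
position: [0.5164, 0.3425, -0.0244]
tcp_rot: [0.209, 0.978, -0.0, -0.0]
wrist_force: [-0.6, -1.3, 3.4]
width: 0.0377
grasp_force: 30.0
```

```bash
python3 - <<'E'
from h import *
st();tips()
E
```

```text
t 4.38 p [ 0.5164  0.3425 -0.0244] y [ 0.409  0.912 -0.   ] z [-0. -0. -1.] F [-0.6 -1.3  3.4] w 0.0377 g 30.0
wrist -1 1638 tip zmax tool [-0.029  -0.0284 -0.028 ] world 0.0039 inner y [0.0172 0.0206]
wrist 1 1640 tip zmax tool [-0.0291 -0.0284 -0.028 ] world 0.0039 inner y [0.0172 0.0206]
```

Request:
apply_moves(
  series=[
    [0,0,-15,0,0,0,0.35],
    [0,0,-50,0,0,0,0.35],
    [0,0,-90,0,0,0,0.35],
    [0,0,-105,0,0,0,0.35],
    [0,0,-105,0,0,0,0.35],
  ],
)

```text
time_s: 5.05
position: [0.5173, 0.343, 0.0815]
tcp_rot: [0.209, 0.978, 0.001, 0.001]
wrist_force: [0.4, -0.3, -2.9]
width: 0.0376
grasp_force: 30.6
```

```bash
python3 - <<'E'
from h import *
st()
s=monitor.observe();R=Ro.from_quat(s['tcp_rot']).as_matrix()
f,E=tips();save(f,'w3')
tips('scene')
m=(abs(E[...,1])<.013)&(abs(E[...,0])<.024)&(E[...,2]>-.06)&(E[...,2]<-.015)
D_=E[m];print('disc',m.sum(),np.percentile(D_,[1,50,99],axis=0).round(4))
P=D_[D_[:,2]<np.percentile(D_[:,2],50)+.003]; A=np.c_[P[:,:2],np.ones(len(P))];print('plane',np.linalg.lstsq(A,P[:,2],rcond=None)[0].round(4))
g=grab('scene');C=cloud(g);G=(C-s['position'])@R
m=(abs(G[...,1])<.014)&(G[...,0]>.0)&(G[...,0]<.024)&(G[...,2]>-.06)&(G[...,2]<.0)
print('scene disc z',np.percentile(G[m],[1,50,99],axis=0).round(4) if m.any() else 0)
st_=f['frame'][150:330,200:440];cv2.imwrite('pics/w3c.png',cv2.resize(st_,None,fx=3,fy=3)[:,:,::-1])
# holder refine
C=cloud(f);m=(abs(C[...,0]-.5605)<.05)&(abs(C[...,1]-.193)<.05)&(C[...,2]>.026)&(C[...,2]<.034);print('holder seen',m.sum())
E
```

```text
t 5.05 p [0.5173 0.343  0.0815] y [0.409 0.912 0.002] z [ 0.002  0.001 -1.   ] F [ 0.4 -0.3 -2.9] w 0.0376 g 30.6
wrist -1 1246 tip zmax tool [-0.0431 -0.0406 -0.031 ] world 0.1215 inner y [0.0171 0.0191]
wrist 1 1256 tip zmax tool [-0.0429 -0.0402 -0.0307] world 0.1204 inner y [0.017  0.0189]
scene -1 118 tip zmax tool [-0.0426 -0.0377 -0.0328] world 0.1168 inner y [0.0172 0.0208]
scene 1 106 tip zmax tool [-0.0375 -0.0307 -0.03  ] world 0.1101 inner y [0.0174 0.0245]
disc 4304 [[-0.0184 -0.0127 -0.0445]
 [ 0.0032  0.0001 -0.0431]
 [ 0.0197  0.0126 -0.0313]]
plane [ 0.0068 -0.0005 -0.0432]
scene disc z [[ 0.0011 -0.0136 -0.0418]
 [ 0.0183  0.0005 -0.0382]
 [ 0.0236  0.0136 -0.0267]]
holder seen 649
```

View pics/w3c.png

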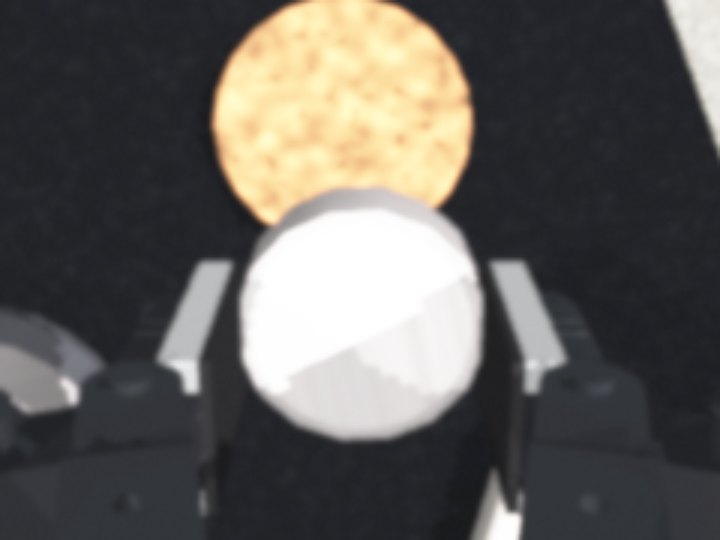

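The disc is held level at (362,315), about 6 mm up in the pads, with its top 43 mm behind the reported TCP. I'm moving on towards the holder for a closer look.

Request:
apply_moves(
  series=[
    [-30,-20,-5,0,0,0,0.35],
    [-65,-50,-10,0,0,0,0.35],
    [-100,-75,-10,0,0,0,0.35],
    [-135,-100,-10,0,0,0,0.35],
    [-160,-118,-10,0,0,0,0.35],
    [-160,-118,-10,0,0,0,0.35],
    [-160,-118,-10,0,0,0,0.35],
  ],
)

```text
time_s: 6.08
position: [0.613, 0.1696, 0.0891]
tcp_rot: [0.209, 0.978, -0.0, -0.001]
wrist_force: [0.4, 0.3, -1.7]
width: 0.0373
grasp_force: 30.6
```

```bash
python3 - <<'E'
from h import *
st()
f=grab('wrist');save(f,'w4');np.savez('/tmp/w4.npz',**f);C=cloud(f)
h=np.array([.5608,.1933])
r=np.hypot(C[...,0]-h[0],C[...,1]-h[1])
for nm,a,b in(('body',.027,.032),('latch',.0385,.0435),('flange',.004,.008)):
    m=(r<.06)&(C[...,2]>a)&(C[...,2]<b);P=C[m]
    print(nm,m.sum(),np.median(P,0).round(4),np.round(cv2.minEnclosingCircle(P[:,:2].astype(np.float32))[0],4),cv2.minEnclosingCircle(P[:,:2].astype(np.float32))[1])
    if nm=='latch':
        n,l,s,c=cv2.connectedComponentsWithStats(m.astype(np.uint8))
        for i in range(1,n):
            if s[i,4]>25:
                q=np.median(C[l==i],0);print(c[i].round(0),s[i,4],q.round(4),np.degrees(np.arctan2(q[1]-h[1],q[0]-h[0])).round(0))
E
```

```text
t 6.08 p [0.613  0.1696 0.0891] y [ 0.409  0.912 -0.001] z [-0.003  0.    -1.   ] F [ 0.4  0.3 -1.7] w 0.0373 g 30.6
body 4519 [0.563  0.1953 0.0292] [0.5608 0.1938] 0.03988045081496239
latch 1588 [0.5486 0.1946 0.0403] [0.561  0.1939] 0.0399332158267498
[349.  91.] 565 [0.5453 0.2217 0.0404] 119.0
[276. 123.] 499 [0.5444 0.1662 0.0404] -121.0
[339. 170.] 456 [0.5933 0.1935 0.0403] 0.0
flange 2997 [0.5557 0.1975 0.0059] [0.5609 0.1943] 0.05008867383003235
```

View pics/w4.png

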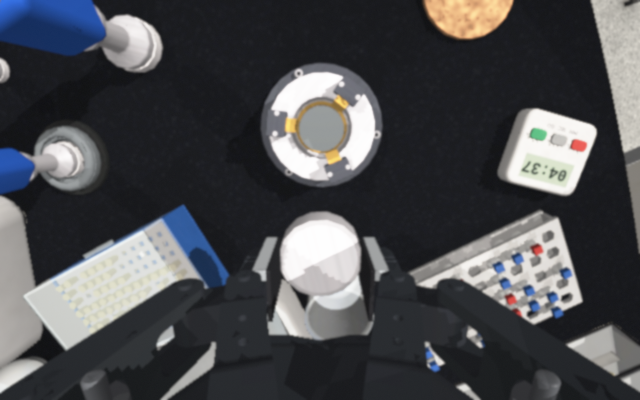

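The holder is at (322,125), with noses at (341,102), (292,127) and (334,157). All three circle fits agree on (0.5609, 0.1939). Next I'm moving over it.

Request:
apply_moves(
  series=[
    [28,0.5,0,0,0,0,0.35],
    [57,1,20,0,0,0,0.35],
    [57,1,45,0,0,0,0.35],
    [57,1,65,0,0,0,0.35],
    [57,1,72,0,0,0,0.35],
    [57,1,74,0,0,0,0.35],
    [57,1,74,0,0,0,0.35],
  ],
)

```text
time_s: 7.0
position: [0.563, 0.194, 0.0171]
tcp_rot: [0.209, 0.978, 0.0, 0.0]
wrist_force: [-0.3, 0.5, -1.5]
width: 0.0377
grasp_force: 30.6
```

```bash
python3 - <<'E'
from h import *
st();st()
f=grab('wrist');s=monitor.observe();C=cloud(f);R=Ro.from_quat(s['tcp_rot']).as_matrix();E=(C-s['position'])@R
m=(np.hypot(E[...,0],E[...,1])<.024)&(E[...,2]<-.040)&(E[...,2]>-.047)&(abs(E[...,1])<.016)
P=C[m];print('disc top',np.median(P,0).round(4),[x.round(4) if hasattr(x,'round') else x for x in map(np.array,cv2.minEnclosingCircle(P[:,:2].astype(np.float32)))])
r=np.hypot(C[...,0]-.5609,C[...,1]-.1939)
m=(r<.06)&(C[...,2]>.004)&(C[...,2]<.008);print('flange',m.sum(),fitc(C[m&(r>.048)]))
print(delta([.5615,.1936,.0077]))
E
```

```text
t 7.0 p [0.563  0.194  0.0171] y [0.409 0.912 0.001] z [ 0.001  0.    -1.   ] F [-0.3  0.5 -1.5] w 0.0377 g 30.6
t 7.0 p [0.563  0.194  0.0171] y [0.409 0.912 0.001] z [ 0.001  0.    -1.   ] F [-0.3  0.5 -1.5] w 0.0377 g 30.6
disc top [0.5616 0.1947 0.0603] [array([0.5631, 0.194 ]), np.float64(0.0202)]
flange 4300 (array([0.56074638, 0.19392455]), np.float64(0.048670015573738505))
[ 1.4 -1.   9.5]
```

Request:
apply_moves(
  series=[
    [2,-1,2,0,0,0,0.35],
    [2,-1,5,0,0,0,0.35],
    [2,-1,7.5,0,0,0,0.35],
    [2,-1,8.5,0,0,0,0.35],
    [2,-1,8.5,0,0,0,0.35],
  ],
)

```text
time_s: 7.68
position: [0.5604, 0.1935, 0.0079]
tcp_rot: [0.209, 0.978, -0.0, -0.0]
wrist_force: [-0.9, 0.4, -1.7]
width: 0.0375
grasp_force: 30.7
```

```bash
cat > d.py <<'E'
from h import *
st()
f=grab('wrist');s=monitor.observe();C=cloud(f);R=Ro.from_quat(s['tcp_rot']).as_matrix()
r=np.hypot(C[...,0]-.5609,C[...,1]-.1939)
m=(r<.03)&(C[...,2]>.046)&(C[...,2]<.056)
n,l,S,c=cv2.connectedComponentsWithStats(m.astype(np.uint8));i=1+np.argmax(S[1:,4]);P=C[l==i]
A=np.c_[P[:,:2]-[.5609,.1939],np.ones(len(P))]
print('disc top',S[i,4],np.median(P,0).round(4),cv2.minEnclosingCircle(P[:,:2].astype(np.float32)),'plane',np.linalg.lstsq(A,P[:,2],rcond=None)[0].round(4))
E
python3 d.py
```

```text
t 7.67 p [0.5604 0.1935 0.0079] y [ 0.409  0.912 -0.   ] z [-0. -0. -1.] F [-0.9  0.4 -1.7] w 0.0375 g 30.7
disc top 5447 [0.5589 0.1944 0.0511] ((0.5556085705757141, 0.19577370584011078), 0.02572661079466343) plane [ 0.0134 -0.005   0.0511]
```

Request:
apply_moves(
  series=[
    [0,0,0.6,0,0,0,0.35],
    [0,0,0.6,0,0,0,0.35],
    [0,0,0.6,0,0,0,0.35],
  ],
)

```text
time_s: 8.1
position: [0.5605, 0.1936, 0.0076]
tcp_rot: [0.209, 0.978, 0.0, 0.0]
wrist_force: [-0.7, -0.4, 1.5]
width: 0.0376
grasp_force: 30.8
```

```bash
python3 d.py
```

```text
t 8.1 p [0.5605 0.1936 0.0076] y [0.409 0.912 0.   ] z [ 0.  0. -1.] F [-0.7 -0.4  1.5] w 0.0376 g 30.8
disc top 5471 [0.5591 0.1944 0.0509] ((0.5556116104125977, 0.1958097666501999), 0.02575325407087803) plane [ 0.0127 -0.0051  0.0509]
```

Contact: the wrist force rose by about 3 N. I'll open slowly and then back off.

Request:
apply_moves(
  series=[
    [0,0,0,0,0,0,0.46],
    [0,0,0,0,0,0,0.5],
    [0,0,0,0,0,0,0.56],
    [0,0,0,0,0,0,0.65],
    [0,0,0,0,0,0,0.75],
    [0,0,-15,0,0,0,0.75],
    [0,0,-45,0,0,0,0.75],
    [0,0,-60,0,0,0,0.75],
  ],
)

```text
time_s: 9.15
position: [0.5617, 0.1939, 0.0698]
tcp_rot: [0.209, 0.978, 0.001, 0.001]
wrist_force: [0.3, -0.1, -0.8]
width: 0.0641
grasp_force: 0.0
```

```bash
python3 d.py
```

```text
t 9.15 p [0.5617 0.1939 0.0698] y [0.409 0.912 0.002] z [ 0.003  0.001 -1.   ] F [ 0.3 -0.1 -0.8] w 0.0641 g 0.0
disc top 2693 [0.5594 0.1944 0.0508] ((0.560271143913269, 0.1940094530582428), 0.01996704190969467) plane [ 0.0155 -0.0014  0.0508]
```

The disc lies flat, centred within 1 mm. On to the tamper.

Request:
apply_moves(
  series=[
    [0,0,-50,0,0,0,0.9],
    [-10,-20,-105,0,0,0,0.9],
    [-30,-75,-110,0,0,0,0.9],
    [-50,-130,-110,0,0,0,0.9],
    [-70,-180,-110,0,0,0,0.9],
    [-83,-221,-110,0,0,0,0.9],
    [-83,-221,-110,0,0,0,0.9],
    [-83,-221,-110,0,0,0,0.9],
  ],
)

```text
time_s: 10.2
position: [0.5454, -0.0417, 0.1772]
tcp_rot: [0.209, 0.978, 0.0, -0.0]
wrist_force: [-1.2, 0.4, 0.0]
width: 0.0774
grasp_force: 0.0
```

```bash
python3 - <<'E'
from h import *
st()
f=grab('wrist');save(f,'w5');np.savez('/tmp/w5.npz',**f);C=cloud(f)
r=np.hypot(C[...,0]-.4918,C[...,1]+.0178)
m=(r<.03)&(C[...,2]>.097)&(C[...,2]<.107);P=C[m]
print('top',m.sum(),np.median(P,0).round(4),cv2.minAreaRect((P[:,:2]*1000).astype(np.float32)))
hsv=cv2.cvtColor(f['frame'],cv2.COLOR_RGB2HSV)
b=(hsv[...,0]>100)&(hsv[...,0]<125)&(hsv[...,1]>130)&(r<.03)&(C[...,2]>.055)&(C[...,2]<.1)
P=C[b];print('blue',b.sum(),cv2.minAreaRect((P[:,:2]*1000).astype(np.float32)))
for nm,a,z in(('dockrim',.012,.016),('foot',.001,.011)):
    m=(r<.04)&(C[...,2]>a)&(C[...,2]<z);P=C[m];print(nm,m.sum(),cv2.minEnclosingCircle(P[:,:2].astype(np.float32)))
# obstacles around, above z=.05, within 0.12
m=(r>.03)&(r<.14)&(C[...,2]>.045)&(C[...,2]<.15);P=C[m]
ang=np.degrees(np.arctan2(P[:,1]+.0178,P[:,0]-.4918))
for a in range(-180,180,30):
    k=(ang>=a)&(ang<a+30)
    if k.sum()>10: print(a,k.sum(),'rmin',r[m][k].min().round(3),'zmax',np.percentile(P[k,2],99).round(3))
E
```

```text
t 10.2 p [ 0.5454 -0.0417  0.1772] y [0.41  0.912 0.   ] z [-0.     0.001 -1.   ] F [-1.2  0.4  0. ] w 0.0774 g 0.0
top 773 [ 0.4927 -0.0165  0.1005] ((492.9021911621094, -16.54070472717285), (23.328025817871094, 23.066713333129883), 27.9779109954834)
blue 303 ((492.8750915527344, -16.50197982788086), (23.563032150268555, 23.50281524658203), 29.71265411376953)
dockrim 784 ((0.4933248460292816, -0.0164337158203125), 0.026869356632232666)
foot 1254 ((0.4916783273220062, -0.017881644889712334), 0.039982546120882034)
-180 491 rmin 0.084 zmax 0.068
-120 1925 rmin 0.075 zmax 0.083
-90 5448 rmin 0.07 zmax 0.11
-60 946 rmin 0.092 zmax 0.1
-30 2766 rmin 0.083 zmax 0.069
0 3530 rmin 0.082 zmax 0.069
30 822 rmin 0.092 zmax 0.069
90 1579 rmin 0.096 zmax 0.129
120 315 rmin 0.1 zmax 0.123
```

View pics/w5.png

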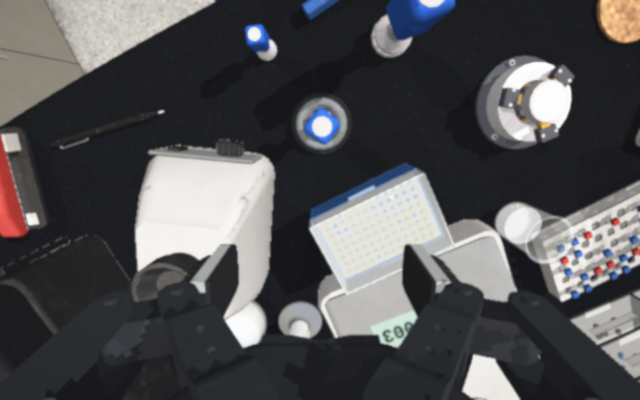

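The docked tamper is at (321,126), at world (0.4929, -0.0165) with its flats at about 29° mod 90. Before I rotate, I need to check the last joint's range.

```bash
python3 -c "
from h import *
print(np.round(monitor.observe()['joints'],3))"
```

```text
[-0.211  0.334 -0.231  1.006  0.     0.21 ]
```

Request:
apply_moves(
  series=[
    [20,1,0,0,0,0.16,0.8],
    [40,1,0,0,0,0.32,0.8],
    [58,1.5,0,0,0,0.48,0.8],
    [58,1.5,0,0,0,0.64,0.8],
    [58,1.5,0,0,0,0.64,0.8],
    [58,1.5,0,0,0,0.64,0.8],
  ],
  grip_force=90,
)

```text
time_s: 11.0
position: [0.4936, -0.0163, 0.1774]
tcp_rot: [0.505, 0.863, 0.0, 0.0]
wrist_force: [0.7, -0.5, -0.0]
width: 0.0683
grasp_force: 0.0
```

```bash
python3 - <<'E'
from h import *
st();print(np.round(monitor.observe()['joints'],3))
f=grab('wrist');C=cloud(f)
r=np.hypot(C[...,0]-.4929,C[...,1]+.0165)
m=(r<.03)&(C[...,2]>.097)&(C[...,2]<.107);P=C[m]
print('top',m.sum(),np.median(P,0).round(4),cv2.minAreaRect((P[:,:2]*1000).astype(np.float32)))
for nm,a,z in(('dockrim',.012,.016),('foot',.004,.010)):
    m=(r<.04)&(C[...,2]>a)&(C[...,2]<z);P=C[m];print(nm,m.sum(),cv2.minEnclosingCircle(P[:,:2].astype(np.float32)))
print(delta([.4929,-.0165,.024]))
E
```

```text
t 11.0 p [ 0.4936 -0.0163  0.1774] y [0.872 0.49  0.   ] z [ 0.  0. -1.] F [ 0.7 -0.5 -0. ] w 0.0683 g 0.0
[-0.183  0.237 -0.366  0.968  0.     0.876]
top 666 [ 0.4927 -0.0153  0.1004] ((493.48760986328125, -16.342411041259766), (23.10419273376465, 23.09693717956543), 29.670652389526367)
dockrim 584 ((0.49307817220687866, -0.016201209276914597), 0.02708524838089943)
foot 501 ((0.49326592683792114, -0.015785081312060356), 0.032818347215652466)
[  0.2  -0.6 153.3]
```

```bash
python3 - <<'E'
from h import *
s=monitor.observe();R=Ro.from_quat(s['tcp_rot']).as_matrix()
for n in('wrist','scene','side'):
    C=cloud(grab(n));E=(C-s['position'])@R
    m=(abs(E[...,1])<.012)&(abs(E[...,0])<.04)&(E[...,2]<-.03)&(E[...,2]>-.2)
    print(n,m.sum(),np.percentile(E[m],[1,50,95,100],axis=0).round(3).tolist() if m.any() else '')
E
```

```text
wrist 7369 [[0.009, -0.012, -0.136], [0.011, -0.0, -0.122], [0.019, 0.011, -0.11], [0.021, 0.012, -0.107]]
scene 444 [[0.007, -0.012, -0.199], [0.015, 0.0, -0.154], [0.039, 0.011, -0.115], [0.04, 0.012, -0.109]]
side 262 [[-0.038, -0.012, -0.2], [-0.036, -0.004, -0.175], [-0.011, 0.009, -0.133], [-0.01, 0.012, -0.114]]
```

The palm is 70 mm behind the tips, so the handle has room. Descending.

Request:
apply_moves(
  series=[
    [0,-0.5,40,0,0,0,0.75],
    [0,-0.5,75,0,0,0,0.75],
    [0,-0.5,105,0,0,0,0.75],
    [0,-0.5,130,0,0,0,0.75],
    [0,-0.5,147,0,0,0,0.75],
    [0,-0.5,153,0,0,0,0.75],
    [0,-0.5,153,0,0,0,0.5],
    [0,-0.5,153,0,0,0,0.35],
  ],
)

```text
time_s: 12.2
position: [0.4936, -0.0173, 0.0251]
tcp_rot: [0.506, 0.862, 0.0, 0.001]
wrist_force: [0.8, -0.3, -0.6]
width: 0.0303
grasp_force: 0.0
```

Request:
apply_moves(
  series=[
    [0,0,0,0,0,0,0.3],
    [0,0,0,0,0,0,0.15],
    [0,0,0,0,0,0,0.15],
    [0,0,0,0,0,0,0.15],
  ],
)

```text
time_s: 12.7
position: [0.4935, -0.0174, 0.0252]
tcp_rot: [0.506, 0.862, 0.0, 0.001]
wrist_force: [-1.3, -0.6, 4.9]
width: 0.0229
grasp_force: 88.3
```

```bash
python3 - <<'E'
from h import *
st();tips('scene')
E
```

```text
t 12.7 p [ 0.4935 -0.0174  0.0252] y [0.873 0.487 0.001] z [ 0.001 -0.001 -1.   ] F [-1.3 -0.6  4.9] w 0.0229 g 88.3
scene -1 61 tip zmax tool [-0.0401 -0.0364 -0.0316] world 0.0595 inner y [0.01   0.0174]
scene 1 12 tip zmax tool [-0.065  -0.0646 -0.0645] world 0.0897 inner y [0.0105 0.0172]
```

Request:
apply_moves(
  series=[
    [0,0,-10,0,0,0,0.15],
    [0,0,-35,0,0,0,0.15],
    [0,0,-75,0,0,0,0.15],
    [0,0,-110,0,0,0,0.15],
    [0,0,-110,0,0,0,0.15],
    [0,0,-110,0,0,0,0.15],
  ],
)

```text
time_s: 13.5
position: [0.4921, -0.017, 0.1336]
tcp_rot: [0.506, 0.862, -0.0, -0.001]
wrist_force: [-0.1, -0.4, -3.0]
width: 0.0232
grasp_force: 88.5
```

```bash
cat > tm.py <<'E'
from h import *
st()
s=monitor.observe();R=Ro.from_quat(s['tcp_rot']).as_matrix()
f=grab('wrist');E=(cloud(f)-s['position'])@R
for a,b,nm in((-.045,-.03,'handle low'),(-.028,-.006,'neck'),(-.001,.009,'base hi'),(.009,.02,'base lo')):
    m=(abs(E[...,0])<.022)&(abs(E[...,1])<.022)&(E[...,2]>a)&(E[...,2]<b)
    if m.sum()>20:print(nm,m.sum(),np.percentile(E[m],[1,50,99],axis=0).round(4).tolist(),'yc',np.mean(np.percentile(E[m][:,1],[1,99])).round(4))
for n in('scene','side'):
    g=grab(n);F=(cloud(g)-s['position'])@R
    for a,b,nm in((-.028,-.008,'neck'),(.008,.018,'base')):
        m=(abs(F[...,0])<.024)&(abs(F[...,1])<.024)&(F[...,2]>a)&(F[...,2]<b)
        if m.sum()>5:print(n,nm,m.sum(),fitc(F[m]),F[m].mean(0).round(4))
E
python3 tm.py
```

```text
t 13.5 p [ 0.4921 -0.017   0.1336] y [ 0.873  0.487 -0.001] z [-0.001  0.    -1.   ] F [-0.1 -0.4 -3. ] w 0.0232 g 88.5
handle low 606 [[0.0063, -0.0212, -0.0449], [0.0122, 0.0005, -0.0407], [0.0131, 0.021, -0.0327]] yc -0.0001
neck 104 [[0.0041, -0.0053, -0.028], [0.0068, 0.0004, -0.0101], [0.0116, 0.0062, -0.0062]] yc 0.0004
base hi 816 [[-0.0017, -0.0133, -0.0007], [0.0082, 0.0004, 0.0038], [0.0148, 0.0141, 0.0088]] yc 0.0004
base lo 221 [[0.0013, -0.0137, 0.0093], [0.0133, 0.0004, 0.0131], [0.0156, 0.015, 0.0196]] yc 0.0007
scene neck 43 (array([ 0.004725  , -0.00098826]), np.float64(0.005298347209470846)) [ 0.0068 -0.0016 -0.018 ]
scene base 51 (array([ 0.00397446, -0.00112811]), np.float64(0.012847590148832331)) [ 0.0128 -0.0017  0.0128]
side neck 56 (array([ 0.00026053, -0.00241373]), np.float64(0.005126035231447061)) [-0.0004 -0.0048 -0.0149]
side base 88 (array([ 0.00140711, -0.00100807]), np.float64(0.013910509477866444)) [-0.0033 -0.0107  0.0126]
```

Request:
apply_moves(
  series=[
    [20,20,0,0,0,0,0.15],
    [55,60,0,0,0,0,0.15],
    [95,103,0,0,0,0,0.15],
    [130,142,0,0,0,0,0.15],
    [150,162,0,0,0,0,0.15],
    [150,162,20,0,0,0,0.15],
    [150,162,40,0,0,0,0.15],
    [150,162,40,0,0,0,0.15],
  ],
)

```text
time_s: 14.65
position: [0.5587, 0.1924, 0.0915]
tcp_rot: [0.506, 0.862, -0.002, -0.002]
wrist_force: [-0.4, -0.0, -2.6]
width: 0.0228
grasp_force: 88.7
```

```bash
python3 tm.py; python3 - <<'E'
from h import *
f=grab('wrist');C=cloud(f)
r=np.hypot(C[...,0]-.5609,C[...,1]-.1939)
m=(r<.06)&(r>.047)&(C[...,2]>.004)&(C[...,2]<.008);print('flange',m.sum(),cv2.minEnclosingCircle(C[m][:,:2].astype(np.float32)))
m=(r<.03)&(C[...,2]>.0485)&(C[...,2]<.053);print('disc',m.sum(),cv2.minEnclosingCircle(C[m][:,:2].astype(np.float32)),np.median(C[m][:,2]))
print(delta([.5607,.1933,.0735]))
E
```

```text
t 14.65 p [0.5587 0.1924 0.0915] y [ 0.873  0.487 -0.006] z [-0.006 -0.001 -1.   ] F [-0.4 -0.  -2.6] w 0.0228 g 88.7
handle low 608 [[0.0063, -0.0211, -0.0449], [0.0121, 0.0002, -0.0408], [0.0131, 0.0211, -0.0328]] yc -0.0
neck 96 [[0.0041, -0.0048, -0.0278], [0.0069, 0.0005, -0.0104], [0.0117, 0.0057, -0.0063]] yc 0.0005
base hi 821 [[-0.0016, -0.0133, -0.0007], [0.0082, 0.0004, 0.0038], [0.0148, 0.0141, 0.0084]] yc 0.0004
base lo 227 [[0.0009, -0.0136, 0.0092], [0.0133, 0.0011, 0.0134], [0.0156, 0.015, 0.0197]] yc 0.0007
scene neck 43 (array([ 0.0048126 , -0.00129809]), np.float64(0.004936589554950671)) [ 0.0065 -0.0018 -0.0175]
scene base 57 (array([ 0.00381985, -0.00046032]), np.float64(0.012511435271897202)) [ 0.0121 -0.0033  0.0127]
side neck 51 (array([-0.00113332,  0.00074376]), np.float64(0.004901819555053941)) [-0.0027 -0.0013 -0.0165]
side base 55 (array([2.14411131e-05, 2.25924006e-03]), np.float64(0.014070010200955678)) [-0.0052 -0.0063  0.0119]
flange 628 ((0.5610353946685791, 0.19407698512077332), 0.04985442012548447)
disc 938 ((0.5605016350746155, 0.19406631588935852), 0.020147861912846565) 0.05081680250188696
[ 1.1 -0.7 21.5]
```

Request:
apply_moves(
  series=[
    [1,-0.5,8,0,0,0,0.15],
    [1,-0.5,14,0,0,0,0.15],
    [1,-0.5,14,0,0,0,0.15],
    [1,-0.5,14,0,0,0,0.15],
  ],
)

```text
time_s: 15.35
position: [0.5603, 0.1934, 0.0804]
tcp_rot: [0.506, 0.862, -0.0, 0.0]
wrist_force: [-0.4, -0.5, -2.7]
width: 0.0231
grasp_force: 88.9
```

```bash
python3 -c "
from h import *
st();print(delta([.5607,.1933,.071]))
f=grab('wrist');st();grab('wrist');st();print(delta([.5607,.1933,.071]))"
```

```text
t 15.35 p [0.5603 0.1934 0.0804] y [0.873 0.487 0.   ] z [ 0. -0. -1.] F [-0.4 -0.5 -2.7] w 0.0231 g 88.9
[-0.2  0.3  9.4]
t 15.4 p [0.5605 0.1934 0.0805] y [0.873 0.487 0.   ] z [ 0.  0. -1.] F [-0.3 -0.  -2.7] w 0.0234 g 88.9
t 15.45 p [0.5605 0.1934 0.0806] y [0.873 0.487 0.   ] z [ 0.  0. -1.] F [-0.5 -0.  -2.1] w 0.0229 g 88.9
[-0.2  0.1  9.6]
```

Request:
apply_moves(
  series=[
    [0,0,6,0,0,0,0.15],
    [0,0,9,0,0,0,0.15],
    [0,0,11,0,0,0,0.15],
    [0,0,13,0,0,0,0.15],
    [0,0,15,0,0,0,0.15],
    [0,0,17,0,0,0,0.15],
    [0,0,19,0,0,0,0.15],
    [0,0,19,0,0,0,0.15],
  ],
)

```text
time_s: 16.45
position: [0.5603, 0.1934, 0.0611]
tcp_rot: [0.506, 0.862, -0.0, -0.0]
wrist_force: [-0.4, 0.2, 0.8]
width: 0.023
grasp_force: 89.6
```

```bash
python3 -c "
from h import *
st();print(delta([.5607,.1933,.071]))"; sed 's/.046)&/.030)\&/;s/<.03)/<.021)/' d.py > d2.py; python3 d2.py
```

```text
t 16.45 p [0.5603 0.1934 0.0611] y [ 0.873  0.487 -0.   ] z [-0.  0. -1.] F [-0.4  0.2  0.8] w 0.023 g 89.6
[-0.3  0.3 -9.9]
t 16.45 p [0.5603 0.1934 0.0611] y [ 0.873  0.487 -0.   ] z [-0.  0. -1.] F [-0.4  0.2  0.8] w 0.023 g 89.6
disc top 1354 [0.5533 0.2052 0.0411] ((0.5608871579170227, 0.19390767812728882), 0.021031556650996208) plane [ 0.0276 -0.0714  0.0443]
```

Request:
apply_moves(
  series=[
    [0,0,2,0,0,0,0.15],
    [0,0,4,0,0,0,0.15],
    [0,0,6,0,0,0,0.15],
    [0,0,8,0,0,0,0.15],
    [0,0,9.5,0,0,0,0.15],
    [0,0,10.5,0,0,0,0.15],
    [0,0,10.5,0,0,0,0.15],
  ],
)

```text
time_s: 17.38
position: [0.5603, 0.1934, 0.0507]
tcp_rot: [0.506, 0.862, -0.0, -0.0]
wrist_force: [-1.7, 0.2, 3.4]
width: 0.0229
grasp_force: 89.6
```

Request:
apply_moves(
  series=[
    [0,0,0.5,0,0,0,0.15],
    [0,0,1,0,0,0,0.15],
    [0,0,1,0,0,0,0.15],
  ],
)

```text
time_s: 17.75
position: [0.5604, 0.1934, 0.0499]
tcp_rot: [0.506, 0.862, 0.0, 0.0]
wrist_force: [-1.5, -0.5, 4.7]
width: 0.0231
grasp_force: 89.6
```

Request:
apply_moves(
  series=[
    [0,0,0.4,0,0,0,0.15],
    [0,0,0.7,0,0,0,0.15],
    [0,0,0.7,0,0,0,0.15],
  ],
)

```text
time_s: 18.12
position: [0.5603, 0.1934, 0.0492]
tcp_rot: [0.506, 0.862, 0.0, 0.0]
wrist_force: [-1.0, -0.5, 3.9]
width: 0.0234
grasp_force: 89.6
```

Request:
apply_moves(
  series=[
    [0,0,0.4,0,0,0,0.15],
    [0,0,0.7,0,0,0,0.15],
    [0,0,0.7,0,0,0,0.15],
  ],
)

```text
time_s: 18.5
position: [0.5604, 0.1934, 0.0485]
tcp_rot: [0.506, 0.862, 0.0, 0.0]
wrist_force: [-1.1, 0.4, 3.8]
width: 0.0229
grasp_force: 89.6
```

Request:
apply_moves(
  series=[
    [0,0,0.4,0,0,0,0.15],
    [0,0,0.7,0,0,0,0.15],
    [0,0,0.7,0,0,0,0.15],
  ],
)

```text
time_s: 18.88
position: [0.5604, 0.1934, 0.0478]
tcp_rot: [0.506, 0.862, 0.0, 0.0]
wrist_force: [-1.2, -1.0, 4.7]
width: 0.0234
grasp_force: 89.6
```

```bash
python3 -c "
from h import *
st()"
```

```text
t 18.88 p [0.5604 0.1934 0.0478] y [0.873 0.487 0.   ] z [ 0.  0. -1.] F [-1.2 -1.   4.7] w 0.0234 g 89.6
```

Request:
apply_moves(
  series=[
    [0,0,0.4,0,0,0,0.15],
    [0,0,0.7,0,0,0,0.15],
    [0,0,0.7,0,0,0,0.15],
  ],
)

```text
time_s: 19.25
position: [0.5604, 0.1934, 0.0471]
tcp_rot: [0.506, 0.862, 0.0, 0.0]
wrist_force: [-1.3, 0.1, 4.9]
width: 0.0232
grasp_force: 89.6
```

Request:
apply_moves(
  series=[
    [0,0,0.4,0,0,0,0.15],
    [0,0,0.7,0,0,0,0.15],
    [0,0,0.7,0,0,0,0.15],
  ],
)

```text
time_s: 19.62
position: [0.5603, 0.1934, 0.0464]
tcp_rot: [0.506, 0.862, 0.0, 0.0]
wrist_force: [-0.9, 0.0, 4.7]
width: 0.0233
grasp_force: 89.6
```

Request:
apply_moves(
  series=[
    [0,0,0.4,0,0,0,0.15],
    [0,0,0.7,0,0,0,0.15],
    [0,0,0.7,0,0,0,0.15],
  ],
)

```text
time_s: 20.0
position: [0.5604, 0.1934, 0.0457]
tcp_rot: [0.506, 0.862, 0.0, 0.0]
wrist_force: [-1.4, -0.0, 5.6]
width: 0.0231
grasp_force: 89.6
```

Request:
apply_moves(
  series=[
    [0,0,0.4,0,0,0,0.15],
    [0,0,0.7,0,0,0,0.15],
    [0,0,0.7,0,0,0,0.15],
  ],
)

```text
time_s: 20.38
position: [0.5604, 0.1934, 0.045]
tcp_rot: [0.506, 0.862, 0.0, 0.0]
wrist_force: [-1.5, -0.4, 4.6]
width: 0.0233
grasp_force: 89.6
```

Request:
apply_moves(
  series=[
    [0,0,0.4,0,0,0,0.15],
    [0,0,0.7,0,0,0,0.15],
    [0,0,0.7,0,0,0,0.15],
  ],
)

```text
time_s: 20.75
position: [0.5603, 0.1934, 0.0443]
tcp_rot: [0.506, 0.862, 0.0, 0.0]
wrist_force: [-1.5, -0.1, 5.4]
width: 0.0232
grasp_force: 89.6
```

Request:
apply_moves(
  series=[
    [0,0,0.4,0,0,0,0.15],
    [0,0,0.7,0,0,0,0.15],
    [0,0,0.7,0,0,0,0.15],
  ],
)

```text
time_s: 21.12
position: [0.5604, 0.1934, 0.0436]
tcp_rot: [0.506, 0.862, 0.0, 0.0]
wrist_force: [-0.3, -0.0, 5.3]
width: 0.0233
grasp_force: 89.6
```

Request:
apply_moves(
  series=[
    [0,0,0.3,0,0,0,0.15],
    [0,0,0.5,0,0,0,0.15],
    [0,0,0.5,0,0,0,0.15],
  ],
)

```text
time_s: 21.5
position: [0.5603, 0.1934, 0.0432]
tcp_rot: [0.506, 0.862, 0.0, 0.0]
wrist_force: [-2.0, -0.4, 6.1]
width: 0.0232
grasp_force: 89.6
```

Request:
apply_moves(
  series=[
    [0,0,0.3,0,0,0,0.15],
    [0,0,0.5,0,0,0,0.15],
    [0,0,0.5,0,0,0,0.15],
  ],
)

```text
time_s: 21.88
position: [0.5603, 0.1934, 0.043]
tcp_rot: [0.506, 0.862, 0.0, 0.0]
wrist_force: [-1.7, -0.6, 7.7]
width: 0.0232
grasp_force: 90.0
```

Request:
apply_moves(
  series=[
    [0,0,0.2,0,0,0,0.15],
    [0,0,0.4,0,0,0,0.15],
    [0,0,0.4,0,0,0,0.15],
  ],
)

```text
time_s: 22.25
position: [0.5604, 0.1934, 0.0429]
tcp_rot: [0.506, 0.862, 0.0, 0.0]
wrist_force: [-3.3, -0.6, 9.9]
width: 0.023
grasp_force: 90.5
```

Request:
apply_moves(
  series=[
    [0,0,0.4,0,0,0,0.15],
    [0,0,0.8,0,0,0,0.15],
    [0,0,0.8,0,0,0,0.15],
  ],
)

```text
time_s: 22.62
position: [0.5605, 0.1934, 0.0428]
tcp_rot: [0.506, 0.862, 0.0, 0.0]
wrist_force: [-3.7, 0.0, 15.9]
width: 0.0232
grasp_force: 91.1
```

Request:
apply_moves(
  series=[
    [0,0,0.2,0,0,0,0.15],
    [0,0,0.4,0,0,0,0.15],
    [0,0,0.4,0,0,0,0.15],
    [0,0,0.4,0,0,0,0.15],
    [0,0,0.4,0,0,0,0.15],
    [0,0,0.4,0,0,0,0.15],
  ],
)

```text
time_s: 23.38
position: [0.5605, 0.1934, 0.0427]
tcp_rot: [0.506, 0.862, 0.0, 0.0]
wrist_force: [-4.2, -1.7, 16.7]
width: 0.0229
grasp_force: 91.3
```

```bash
python3 - <<'E'
from h import *
st()
f=grab('wrist');C=cloud(f);st()
r=np.hypot(C[...,0]-.5609,C[...,1]-.1939)
hsv=cv2.cvtColor(f['frame'],cv2.COLOR_RGB2HSV)
m=(r<.06);ys,xs=np.where(m);
cr=f['frame'][max(ys.min()-5,0):ys.max()+5,max(xs.min()-5,0):xs.max()+5]
print(cr.shape);k=590/max(cr.shape);cv2.imwrite('pics/w6.png',cv2.resize(cr,None,fx=k,fy=k,interpolation=cv2.INTER_CUBIC)[:,:,::-1])
for a in(119,-121,-1):
    u=np.array([np.cos(np.radians(a)),np.sin(np.radians(a))]);d=(C[...,:2]-[.5609,.1939])
    al=d@u;la=d@np.array([-u[1],u[0]])
    b=(abs(la)<.008)&(al>.014)&(al<.027)&(hsv[...,0]>12)&(hsv[...,0]<32)&(hsv[...,1]>110)
    print(a,b.sum(),np.percentile(al[b],[3,97]).round(4) if b.sum()>3 else '')
E
```

```text
t 23.38 p [0.5605 0.1934 0.0427] y [0.873 0.487 0.001] z [ 0.001 -0.    -1.   ] F [-4.2 -1.7 16.7] w 0.0229 g 91.3
t 23.43 p [0.5605 0.1934 0.0427] y [0.873 0.487 0.001] z [ 0.001  0.    -1.   ] F [-5.1 -0.8 16.5] w 0.023 g 91.3
(280, 597, 3)
119 128 [0.019 0.025]
-121 39 [0.0178 0.0218]
-1 38 [0.0183 0.0226]
```

View pics/w6.png

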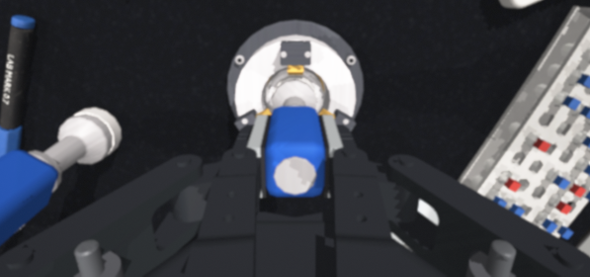

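The tamper is in the well, and the latch noses measure 18–19 mm from the axis, so they are closed. I'll press slightly harder and hold.

Request:
apply_moves(
  series=[
    [0,0,0.3,0,0,0,0.15],
    [0,0,0.4,0,0,0,0.15],
    [0,0,0.4,0,0,0,0.15],
    [0,0,0.4,0,0,0,0.15],
    [0,0,0.4,0,0,0,0.15],
    [0,0,0.4,0,0,0,0.15],
  ],
)

```text
time_s: 24.18
position: [0.5605, 0.1934, 0.0426]
tcp_rot: [0.506, 0.862, 0.0, 0.0]
wrist_force: [-5.6, -1.5, 19.1]
width: 0.0233
grasp_force: 91.6
```

Held for over 0.5 s at about 21.7 N. Withdrawing.

Request:
apply_moves(
  series=[
    [0,0,-2,0,0,0,0.15],
    [0,0,-6,0,0,0,0.15],
    [0,0,-15,0,0,0,0.15],
    [0,0,-35,0,0,0,0.15],
    [0,0,-65,0,0,0,0.15],
    [0,0,-95,0,0,0,0.15],
    [0,0,-95,0,0,0,0.15],
    [0,0,-95,0,0,0,0.15],
  ],
)

```text
time_s: 25.18
position: [0.5593, 0.1931, 0.1341]
tcp_rot: [0.506, 0.862, -0.001, -0.001]
wrist_force: [-0.6, 0.3, -2.4]
width: 0.0229
grasp_force: 89.0
```

```bash
python3 - <<'E'
from h import *
f=grab('wrist');C=cloud(f);st()
r=np.hypot(C[...,0]-.5609,C[...,1]-.1939)
m=(r<.0165)&(C[...,2]>.015)&(C[...,2]<.06);P=C[m]
A=np.c_[P[:,:2]-[.5609,.1939],np.ones(len(P))];print('disc top z',m.sum(),np.median(P[:,2]) if m.any() else 0,np.percentile(P[:,2],[5,95]) if m.any() else 0,np.linalg.lstsq(A,P[:,2],rcond=None)[0].round(4) if m.any() else 0)
g=grab('side');C=cloud(g)
r=np.hypot(C[...,0]-.5609,C[...,1]-.1939)
m=(r<.0165)&(C[...,2]>.015)&(C[...,2]<.06);print('side',m.sum(),np.median(C[m],0).round(4) if m.any() else 0)
E
python3 tm.py; python3 -c "
from h import *
print(delta([.4934,-.0171,.1336]))"
```

```text
t 25.23 p [0.559  0.193  0.1337] y [ 0.873  0.487 -0.003] z [-0.003 -0.001 -1.   ] F [ 0.7  1.2 -2. ] w 0.0232 g 89.0
disc top z 746 0.03054289710012681 [0.02935257 0.0317512 ] [-0.0077  0.0008  0.0305]
side 142 [0.5614 0.1943 0.0321]
t 25.27 p [0.5589 0.1931 0.1337] y [ 0.873  0.487 -0.003] z [-0.003 -0.001 -1.   ] F [ 0.7 -0.7 -2.2] w 0.023 g 89.0
handle low 595 [[0.0063, -0.0211, -0.045], [0.0121, 0.0005, -0.0406], [0.013, 0.0208, -0.0327]] yc -0.0002
neck 103 [[0.0043, -0.0048, -0.0279], [0.0069, 0.0005, -0.0101], [0.0117, 0.0057, -0.0061]] yc 0.0005
base hi 813 [[-0.0017, -0.0133, -0.0007], [0.0081, 0.0004, 0.0037], [0.0148, 0.0141, 0.0085]] yc 0.0004
base lo 219 [[0.0009, -0.0136, 0.0092], [0.0133, 0.0011, 0.0132], [0.0155, 0.0151, 0.0195]] yc 0.0007
scene neck 55 (array([ 0.00645256, -0.00308785]), np.float64(0.005318964499949241)) [ 0.007  -0.0031 -0.0183]
scene base 56 (array([ 0.00422012, -0.00172259]), np.float64(0.01234460983723487)) [ 0.0127 -0.0034  0.0133]
side neck 53 (array([-0.00084255, -0.00284113]), np.float64(0.004560965446704833)) [-0.0014 -0.004  -0.017 ]
side base 67 (array([ 0.00037148, -0.00056235]), np.float64(0.0132876172935841)) [-0.0039 -0.0089  0.0128]
[-151.4 -160.2    1. ]
```

The disc is latched: its top is at 30.5 mm and level. Returning the tamper to the dock.

Request:
apply_moves(
  series=[
    [-20,-20,0,0,0,0,0.15],
    [-55,-60,0,0,0,0,0.15],
    [-95,-103,0,0,0,0,0.15],
    [-130,-142,0,0,0,0,0.15],
    [-151,-161,0,0,0,0,0.15],
    [-151,-161,40,0,0,0,0.15],
    [-151,-161,75,0,0,0,0.15],
    [-151,-161,75,0,0,0,0.15],
  ],
)

```text
time_s: 26.42
position: [0.4904, -0.0166, 0.0583]
tcp_rot: [0.506, 0.862, -0.001, -0.003]
wrist_force: [-1.4, -0.2, -1.9]
width: 0.0229
grasp_force: 88.9
```

Request:
apply_moves(
  series=[
    [0,0,0,0,0,0,0.15],
    [0,0,0,0,0,0,0.15],
  ],
)

```text
time_s: 26.68
position: [0.4947, -0.017, 0.062]
tcp_rot: [0.506, 0.862, 0.0, 0.001]
wrist_force: [-0.3, 0.1, -2.6]
width: 0.023
grasp_force: 88.9
```

```bash
python3 - <<'E'
from h import *
f=grab('wrist');C=cloud(f);st()
r=np.hypot(C[...,0]-.4932,C[...,1]+.0163)
for nm,a,z in(('rim',.0125,.016),('foot',.003,.010)):
    m=(r<.04)&(C[...,2]>a)&(C[...,2]<z);P=C[m]
    if m.sum()>30:print(nm,m.sum(),cv2.minEnclosingCircle(P[:,:2].astype(np.float32)))
print(delta([.4935,-.0172,.0252]))
E
```

```text
t 26.73 p [ 0.4946 -0.017   0.062 ] y [0.873 0.488 0.002] z [ 0.003 -0.    -1.   ] F [ 0.1  0.5 -2.4] w 0.0234 g 88.9
rim 1043 ((0.49305257201194763, -0.016093295067548752), 0.026932131499052048)
foot 2060 ((0.4931561052799225, -0.01629372127354145), 0.03315206989645958)
[ 0.4 -1.1 36.8]
```

Request:
apply_moves(
  series=[
    [0.5,-1,10,0,0,0,0.15],
    [0.5,-1,18,0,0,0,0.15],
    [0.5,-1,24,0,0,0,0.15],
    [0.5,-1,24,0,0,0,0.15],
    [0.5,-1,24,0,0,0,0.15],
  ],
)

```text
time_s: 27.35
position: [0.4922, -0.017, 0.0365]
tcp_rot: [0.506, 0.862, -0.0, -0.0]
wrist_force: [0.0, 0.4, -2.8]
width: 0.0229
grasp_force: 89.0
```

```bash
python3 -c "
from h import *
st();print(delta([.4932,-.0169,.0252]))"
```

```text
t 27.35 p [ 0.4922 -0.017   0.0365] y [ 0.873  0.487 -0.   ] z [-0.  0. -1.] F [ 0.   0.4 -2.8] w 0.0229 g 89.0
[-0.4  0.9 11.3]
```

Request:
apply_moves(
  series=[
    [0,0.7,4,0,0,0,0.15],
    [0,0.7,7,0,0,0,0.15],
    [0,0.7,9,0,0,0,0.15],
    [0,0.7,10.8,0,0,0,0.15],
    [0,0.7,10.8,0,0,0,0.15],
    [0,0.7,10.8,0,0,0,0.15],
  ],
)

```text
time_s: 28.1
position: [0.4928, -0.0167, 0.0258]
tcp_rot: [0.506, 0.862, 0.0, 0.0]
wrist_force: [0.2, -0.1, -2.1]
width: 0.0227
grasp_force: 89.0
```

Request:
apply_moves(
  series=[
    [0,0,0.5,0,0,0,0.15],
    [0,0,0.9,0,0,0,0.15],
    [0,0,0.9,0,0,0,0.15],
  ],
)

```text
time_s: 28.48
position: [0.4929, -0.0167, 0.0253]
tcp_rot: [0.506, 0.862, 0.0, 0.0]
wrist_force: [-1.2, 0.4, 2.5]
width: 0.023
grasp_force: 89.9
```

The tamper is on the dock floor. Releasing and rising.

Request:
apply_moves(
  series=[
    [0,0,0,0,0,0,0.32],
    [0,0,0,0,0,0,0.45],
    [0,0,0,0,0,0,0.6],
    [0,0,0,0,0,0,0.7],
    [0,0,-30,0,0,0,0.75],
    [0,0,-75,0,0,0,0.75],
    [0,0,-125,0,0,0,0.75],
    [0,0,-150,0,0,0,0.75],
  ],
)

```text
time_s: 29.48
position: [0.4941, -0.0169, 0.1777]
tcp_rot: [0.506, 0.862, 0.001, 0.002]
wrist_force: [0.1, 0.2, -0.3]
width: 0.0639
grasp_force: 0.0
```

Request:
apply_moves(
  series=[
    [0,0,0,0,0,0,0.75],
    [0,0,0,0,0,0,0.75],
    [0,0,0,0,0,0,0.75],
  ],
)

```text
time_s: 29.85
position: [0.4917, -0.0164, 0.1734]
tcp_rot: [0.506, 0.862, -0.0, -0.001]
wrist_force: [0.0, 0.1, 0.4]
width: 0.0643
grasp_force: 0.0
```

```bash
python3 - <<'E'
from h import *
st();f=grab('wrist');C=cloud(f)
r=np.hypot(C[...,0]-.4931,C[...,1]+.0163)
m=(r<.03)&(C[...,2]>.09)&(C[...,2]<.115);P=C[m];A=np.c_[P[:,:2]-[.4931,-.0163],np.ones(len(P))]
print('top',m.sum(),np.median(P,0).round(4),cv2.minAreaRect((P[:,:2]*1000).astype(np.float32)),np.linalg.lstsq(A,P[:,2],rcond=None)[0].round(3))
C=cloud(grab('side'));r=np.hypot(C[...,0]-.5609,C[...,1]-.1939)
m=(r<.014)&(C[...,2]>.015)&(C[...,2]<.06);P=C[m];A=np.c_[P[:,:2]-[.5609,.1939],np.ones(len(P))]
print('side disc',m.sum(),np.median(P[:,2]).round(4),np.linalg.lstsq(A,P[:,2],rcond=None)[0].round(4))
E
```

```text
t 29.85 p [ 0.4917 -0.0164  0.1734] y [ 0.873  0.487 -0.002] z [-0.003  0.001 -1.   ] F [0.  0.1 0.4] w 0.0643 g 0.0
top 772 [ 0.492  -0.014   0.1002] ((492.58966064453125, -15.12983226776123), (22.977317810058594, 23.140182495117188), 29.6186580657959) [ 0.064 -0.105  0.1  ]
side disc 80 0.032 [ 0.0194 -0.0297  0.0322]
```

```bash
python3 -c "
from h import *
print(order.job_done())"
```

```text
the job is handed in; nothing more can be done
None
```

I handed the job in at about 30 s: the disc is latched level with its top at the reference plane after being held on the stop at about 22 N, and the tamper stands released in its dock; no verdict came back.

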